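# Set a marked bracket under the drill bit and lock the hold-down

## Task

Take the bracket with the red mark from the blue tray, lay it flat on the grey drill table short of the bit with its upright tab towards the robot, and slide it in, square with the table, until the red mark is right under the tip of the bit. Then swing the yellow hold-down arm all the way across the bracket to its stop and let go, with the mark still under the bit. Do not push against the drill head or its bit, and leave the two plain brackets, the screw jar and the cordless drill where they are.

Things in the scene. Friction and masses are not known exactly. Their poses are not given: they have to be found in the camera images.
- bracket: L-shaped metal bracket, 0.25 kg, with a red dot. Plate 200 (x) x 40 (y) x 6 thick; at its -x end an upright tab 8 thick (x), 40 wide, rising to 56 above the underside. Origin: centre of the plate's underside; x runs from tab to marked end, z up. Starts flat in the tray in any of three places, tab at the robot's end. Pinch the tab from above, fingers closing along x.
- mark (a point): Centre of the red dot (12 across) on the plate's upper face, on the centre line, 70 from the bracket's origin towards +x, 30 from the plate's plain end.
- upstand (a point): Middle of the top edge of the bracket's upright tab, 96 from its origin towards -x and 56 above its underside.
- stand: Fixed drill stand; place and yaw vary. Origin at bench level; x points away from the robot along the way in, y left, z up. Grey table top 30 high spans x -175 to 105, y -90 to 110, open on the robot's side. On it a column (32 thick, 255 high) at x 45, y 90 and the hold-down's pivot post (24 thick) at x -35, y -55.
- drill_head: Fixed drill unit carried by the column on an arm along the stand's y. Origin at the bit's tip; axes as the stand's. Upward from the tip: brass bit 7 thick to 34, chuck 26 thick to 72, green body 40 thick to 187. The arm is 40 wide and spans 108 to 142 above the tip, from y -15 to y 110.
- bit_tip (a point): Tip of the bit, pointing down: stand x 45, y 0, height 40, that is 10 above the table top and 4 above the bracket's plate when it lies there.
- clamp (a joint): Angle (rad) of the yellow hold-down arm about its upright pivot, growing clockwise from above. 0: arm points to stand -y, away from the work; pi/2: to stand -x, towards the robot; pi: across the work (stand +y), at its stop, locked. Stays where left; takes about 1.5 N at the knob. Starts at 0.7 to 2.6; beyond about 1.8 it lies over the bracket's way in.
- clamp_pivot (a point): Hold-down's pivot axis, at the underside of the arm, 38 above the bench (2 above the plate of a bracket lying on the table). The arm is 18 wide, 10 thick, reaches 78 from the axis.
- clamp_knob (a point): Centre of the top of the hold-down's red upright knob, a pin 14 thick and 40 tall standing on the arm, 65 from the pivot axis; its top is 88 above the bench. The knob can be pinched or pushed.
- tray: Blue open tray, fixed; place and yaw vary: 300 (x) x 260 (y) outside, 30 high, walls and floor 5. Origin: centre of its underside. The three brackets lie in it side by side, about 76 apart along the tray's y, roughly along its x.
- plain_a: Plain bracket without a mark, same shape and frame as the marked one. Leave alone.
- plain_b: Plain bracket without a mark, same shape and frame as the marked one. Leave alone.
- jar: Clear screw jar with an orange lid, 52 across, 75 high, standing on the bench between tray and drill stand, near the robot. Origin: centre of its underside. Leave alone.
- cordless: Green and black cordless drill, upright on its battery (115 x 75 x 50), 190 high, nose to its +x, on the bench between the far ends of tray and stand. Origin: centre of its underside. Leave alone.
Mind the look-alikes: they are no part of the job. What is shaped like the bracket but green or turquoise is not meant.

How it is judged (in metres and radians):
On the way, in this order (a step that is already met when the one before it is completed fails the run):
1. the marked bracket lies flat on the drill table, its mark still more than 20 mm short of the bit (z of mark in the frame of stand between 0.032 and 0.042 m and angle between bracket's own z axis and vertical below 0.1 rad and contact force between bracket and stand above 0.3 N and horizontal distance between mark and bit_tip above 0.02 m and x of mark in the frame of stand between -0.175 and 0.045 m and y of mark in the frame of stand between -0.09 and 0.11 m), for 0.15 s.
2. the bracket has been slid in flat, square and tab towards the robot, with its mark under the bit, the hold-down not yet across (z of mark in the frame of stand between 0.033 and 0.039 m and angle between bracket's own z axis and vertical below 0.04 rad and horizontal distance between mark and bit_tip below 0.004 m and angle between the x axis of bracket and the x axis of stand, either way round below 0.15 rad and x of upstand in the frame of stand below -0.08 m and value of joint clamp below 2.85 rad), for 0.2 s.
At the end, for the whole second after the job is handed in: The marked bracket lies flat on the drill table (tilt under 0.04 rad), at rest, its tab towards the robot, square with the table within 0.15 rad, the centre of its red mark within 4 mm horizontally of the bit's tip; the hold-down arm is across it, within 0.15 rad of its stop (z of mark in the frame of stand between 0.033 and 0.039 m and angle between bracket's own z axis and vertical below 0.04 rad and horizontal distance between mark and bit_tip below 0.004 m and angle between the x axis of bracket and the x axis of stand, either way round below 0.15 rad and x of upstand in the frame of stand below -0.08 m and value of joint clamp above 2.99159 rad and linear speed of bracket below 0.01 m/s); the robot touches nothing.
It fails at once if something pushes on the drill head or bit with more than 10 N (contact force between drill_head and anything else above 10 N).
It fails at once if a plain bracket moved more than 30 mm (distance of any of plain_a, plain_b from where it was at the start of the episode above 0.03 m).
It fails at once if the screw jar moved more than 30 mm or tipped (distance of jar from where it was at the start of the episode above 0.03 m or angle between jar's own z axis and vertical above 0.5 rad).
It fails at once if the cordless drill moved more than 30 mm or tipped (distance of cordless from where it was at the start of the episode above 0.03 m or angle between cordless's own z axis and vertical above 0.5 rad).
It also fails if it takes over 72 s, if anything falls off the work surface, if the arm or the gripper's body presses on something with over 40 N, if the wrist force passes 120 N, or if a joint passes its speed limit or range.

## Robot

A 7-joint arm with a two-finger parallel gripper is mounted at the origin on the work surface. World frame = base frame: x ahead of the robot, y to its left, z up, the work surface at z = 0. Lengths are in m, angles in degrees, forces in N, time in s.
With the tool pointing down it reaches from about 0.425 to 0.875 m from the base axis. Payload 4.7 kg.
Tool frame: the origin (TCP) lies at the very end of the fingers, on their centre line; the grasp point (between the pads) lies 19 mm behind it; z points along the fingers, y is the line along which they close (so a half turn about z gives the same grasp; the last joint's range is limited). The gripper opens to 87 mm and grips with 3 to 60 N. Pads are 19 mm wide; open, the fingers measure 117 mm over their backs; the gripper's body (75 mm by 190 mm) begins 51 mm behind the grasp point.
Start: joints at [69.792, 18.392, -4.016, 83.108, 1.295, 78.541, -3.26], TCP at [0.233, -0.607, 0.223] pointing down, gripper open.
Joint ranges: [-163.93, 163.93], [-17.29, 119.83], [-79.2, 71.16], [3.27, 140.29], [-89.18, 269.18], [5.43, 117.66], [-154.24, 154.24]. Speed limits (degrees/s): [147.25, 147.25, 180, 180, 180, 180, 180].

## Interface

Orientations are given as [roll, pitch, yaw] about the fixed x, y, z axes, in that order (R = Rz(yaw) Ry(pitch) Rx(roll)).
In Python, from cell import get_obs, eyes, env gives the robot as it stands.
- The arm moves only by the tool servo_tool, never from a script. Its argument "series" is a list that holds one entry, the list of rows, each a list of 7 numbers: the shift along the tool's x, y, z in units of 300 mm (1.0 is 300 mm), then the turn, a rotation vector about the tool's x, y, z in units of pi rad (1.0 is pi rad), then the opening, from 0 (shut) to 1 (fully open). In form: [[[tx, ty, tz, wx, wy, wz, gripper], ...]]. A call has 1 to 12 rows; each row is the pose to reach, as a shift and turn from the pose commanded when the call began, along the tool's axes at that moment, turning the shorter way round; what a row does not reach only later rows make up. A row lasts 1/12 s, in which the tool goes at most 41.7 mm and 7.16 degrees, less where a joint would pass 70% of its speed; a pose out of reach is approached as far as the arm can. A call with a number of a shift or a turn outside -1 to 1 is refused whole. A call with a gripper value outside its range is refused whole. The fingers move at their own pace and stop on an object; "grip_force" is the grip in N (left out, the last holds). Time passes only in rows, so rows that repeat a pose let the fingers close. It gives the time, the measured TCP pose, the force, the opening and the grip force at its end, in the units of the state.
- get_obs(): the state, without advancing time (a new reading comes with each control period).
- eyes.read_camera(name): name is "scene" or "top" or "wrist"; returns a dict with "frame" (400x640x3 uint8, red, green, blue), "depth" (400x640 float32, m along the optical axis (not along the pixel's ray), 0 where there is no reading), "fx", "fy", "cx", "cy" (pixels), "origin" and "rotation" of the camera in the world; the wrist camera has in their place "mount" (4x4, takes a point from camera to tool coordinates, whose origin is the TCP and whose axes are the flange's). Camera axes: x right, y down, z forward; pixel columns grow to the right and rows downward; lengths in m; the calibration is good to about 2 mm. A picture is of the moment at which its call begins: read the wrist's pose just before it.
- env.sign_off(): hands the job in; it is judged then, once.
The state is a dict: "time_s": time; "qpos": joint angles; "joint_velocities": joint speeds; "effort": joint torques, N m; "tool_pos": TCP position; "tool_rot": TCP orientation; "force": force on the tool from outside, world axes, zero at the start; "wrist_torque": the same for the moment, N m; "grip_width": finger opening in m; "grasp_force": force on a finger pad.
Only numpy, scipy, OpenCV 4.12 (cv2) and the standard library are available. Lean on these libraries where they do the work, as an engineer would, in place of code of your own. Each camera call takes 0.05 s, during which the arm holds its last target. There are 200 camera calls.

## Working session

There is one attempt and no reset: what is moved stays moved. The work goes in short steps, Python scripts to look and compute and a tool call to move; the robot and the scene stay as the last step left them, time stands still between calls to the robot, and variables do not carry over. Pictures are saved under pics/ and viewed, at most 10 in all, crops included, and the job is handed in when it is done.

Besides the shell and the picture viewer there is one more tool, called after ">>>" as a command line: name --argument value ..., lists and objects as JSON in quotes. servo_tool: Moves the arm, as the interface text tells. Shifts and turns lie within -1 to 1; 1 stands for 300 mm of shift or pi rad of turn. Its arguments: {"type":"object","properties":{"series":{"type":"array"},"grip_force":{"type":"number"}},"required":["series"]}

```bash
mkdir -p pics; ls; cat > h.py <<'E'
import numpy as np, cv2
from cell import get_obs, eyes, env
from scipy.spatial.transform import Rotation as R
def cam(n):
    o=get_obs(); c=eyes.read_camera(n)
    if n=='wrist':
        T=np.eye(4);T[:3,:3]=R.from_euler('xyz',o['tool_rot'],degrees=True).as_matrix();T[:3,3]=o['tool_pos']
        M=T@np.array(c['mount']); c['origin']=M[:3,3]; c['rotation']=M[:3,:3]
    c['o']=np.array(c['origin']);c['R']=np.array(c['rotation']);return c
def plane(c,u,v,z):
    d=c['R']@np.array([(u-c['cx'])/c['fx'],(v-c['cy'])/c['fy'],1]); return c['o']+d*(z-c['o'][2])/d[2]
def proj(c,p):
    q=c['R'].T@(np.array(p)-c['o']); return q[0]/q[2]*c['fx']+c['cx'],q[1]/q[2]*c['fy']+c['cy']
def cloud(c):
    v,u=np.mgrid[:400,:640];d=c['depth']
    P=np.stack([(u-c['cx'])/c['fx']*d,(v-c['cy'])/c['fy']*d,d],-1)@c['R'].T+c['o']; P[d==0]=np.nan; return P
def save(c,n): cv2.imwrite('pics/'+n,c['frame'][...,::-1])
E
python3 - <<'E'
from h import *
print(get_obs())
for n in('top','scene'):
    c=cam(n);save(c,n+'0.png');print(n,c['o'],c['R'].round(3).tolist(),c['fx'],c['cx'],c['cy'])
    np.savez(n+'.npz',**{k:c[k] for k in('frame','depth','fx','fy','cx','cy','o','R')})
E
```

```text
pics
{'time_s': 0.0, 'qpos': array([69.79100284, 18.43971552, -4.01411555, 83.17544861,  1.29468607,
       78.54175736, -3.260825  ]), 'joint_velocities': array([-0.04008997, -0.07951607, -0.05585372, -0.00128828,  0.08003523,
        0.02137216, -0.02944363]), 'effort': array([ 7.74663022e-05, -4.91279590e+01, -4.03926568e-01, -3.12524092e+01,
       -6.40098844e-02,  4.36964817e-02,  1.86325656e-04]), 'tool_pos': array([ 0.23285425, -0.60625424,  0.22144911]), 'tool_rot': array([-1.79888301e+02,  5.98017269e-03,  2.10165334e+01]), 'force': array([-0.76729089, -0.07883443,  0.26503849]), 'wrist_torque': array([ 0.00436759, -0.02704762, -0.04472022]), 'grasp_force': 0.0, 'grip_width': 0.08733434258166653}
top [0.21917438 0.03346961 1.29418868] [-166.999, 0.133, -98.223] 397.0060734432247 311.54587982477426 202.98497843376276
scene [ 1.17669519 -0.60804434  0.67595513] [-122.292, -0.566, 48.423] 380.009692713207 322.23579260845895 201.93038234879083
```

View pics/top0.png

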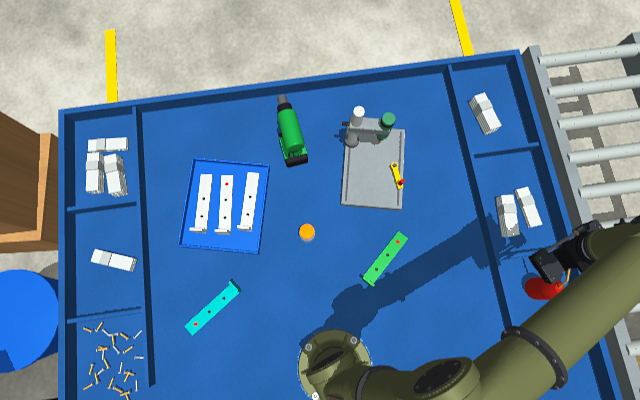

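View pics/scene0.png

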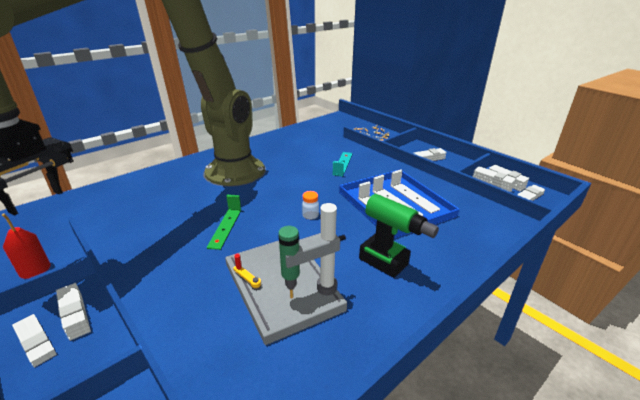

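Top picture: the candidates are white brackets at (203,203), (226,203) and (249,203), turquoise at (213,307) and green at (385,258). Only the middle white one has a red mark, at (226,184), so that's the one. The hold-down pivot is near (394,165) and its knob near (402,183), pointing towards the robot. The jar is at (306,232) and the cordless drill at (290,130).

```bash
sed -i "s/c\['R'\]=np.array(c\['rotation'\])/r=np.array(c['rotation']);c['R']=r if r.ndim==2 else R.from_euler('xyz',r,degrees=True).as_matrix()/" h.py
python3 - <<'E'
from h import *
c=dict(np.load('top.npz'));c['R']=R.from_euler('xyz',c['R'],degrees=True).as_matrix()
f=c['frame'];hsv=cv2.cvtColor(f,cv2.COLOR_RGB2HSV);P=cloud(c)
def rects(m,z,amin=60):
    n,l,s,ce=cv2.connectedComponentsWithStats(m.astype(np.uint8))
    for i in range(1,n):
        if s[i,4]<amin: continue
        v,u=np.where(l==i); W=np.array([plane(c,a,b,z)[:2] for a,b in zip(u,v)],np.float32)
        r=cv2.minAreaRect(W*1000); print(s[i].tolist(),np.round(r[0],1),np.round(r[1],1),round(r[2],2),'zmed',np.nanmedian(P[v,u,2]).round(4))
H,S,V=[hsv[...,i].astype(int) for i in range(3)]
roi=np.zeros((400,640),bool);roi[150:260,175:275]=1
print('brackets');rects(roi&(S<60)&(V>120),.011)
roi2=np.zeros_like(roi);roi2[90:220,330:420]=1
print('table');rects(roi2&(S<60)&(P[...,2]>.02)&(P[...,2]<.04),.03)
red=((H<8)|(H>172))&(S>120)&(V>100)
print('redmark');rects(red&roi,.011,3);print('knob');rects(red&roi2,.088,3)
print('yellow');rects(roi2&(H>20)&(H<35)&(S>120),.048,10)
print('column');rects(roi2&(S<60)&(P[...,2]>.24),.255,10)
print('green top');rects(roi2&(H>60)&(H<90)&(S>80)&(P[...,2]>.2),.227,10)
rj=np.zeros_like(roi);rj[215:250,290:325]=1
print('jar');rects(rj&(H<25)&(S>150),.075,10)
s=cv2.resize(f[150:260,170:280],None,fx=4,fy=4,interpolation=cv2.INTER_CUBIC);t=cv2.resize(f[90:220,330:420],None,fx=3.3,fy=3.3846,interpolation=cv2.INTER_CUBIC)
cv2.imwrite('pics/crop1.png',np.hstack([s,t])[...,::-1])
E
```

```text
brackets
[237, 172, 22, 59, 699] [550.6 198. ] [ 48.6 197.5] 73.17 zmed 0.0109
[190, 174, 23, 59, 705] [567.2 350.3] [ 52.6 199.2] 74.65 zmed 0.011
[215, 175, 18, 59, 700] [552.8 282. ] [ 49.4 197.5] 81.59 zmed 0.0114
table
[341, 129, 64, 80, 4043] [ 605.3 -227.4] [199.2 279.3] 76.72 zmed 0.0301
redmark
[225, 183, 3, 2, 6] [620.5 268.6] [6.9 3.5] 81.74 zmed 0.0125
knob
[399, 179, 5, 6, 19] [ 522.9 -294.2] [ 9.9 20. ] 61.44 zmed 0.0868
yellow
[391, 162, 12, 27, 129] [ 558.1 -292.6] [90.1 22.6] 2.51 zmed 0.0483
column
[353, 106, 12, 13, 115] [ 700.6 -167.6] [30.2 37.4] 67.19 zmed 0.2537
green top
[380, 112, 15, 16, 153] [ 677.6 -254.2] [37.5 46. ] 59.47 zmed 0.2265
jar
[300, 224, 14, 15, 173] [412.3  24.3] [40.4 43.8] 81.76 zmed 0.0753
```

View pics/crop1.png

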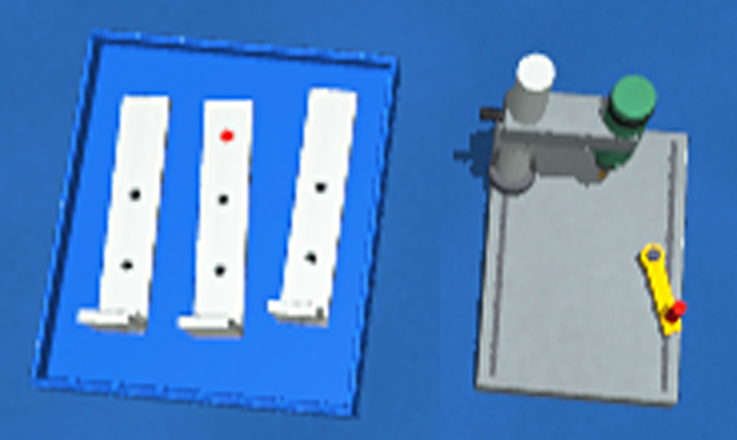

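The close crop confirms it: the middle bracket in the tray has the red dot (crop 227,135) and two dark holes, and its tab is at the robot's end. The other two have no dot. The hold-down arm points towards the robot, well clear of the way in. Next I'll plan the approach.

```bash
cat >> h.py <<'E'
def mv(p,yaw,cmd=None):
    """row numbers from the present (or given commanded) pose to TCP p (mm), pointing down at yaw"""
    o=get_obs(); R0=R.from_euler('xyz',o['tool_rot'],degrees=True)
    t=R0.inv().apply(np.array(p)/1000-o['tool_pos'])/.3
    w=(R0.inv()*R.from_euler('xyz',[180,0,yaw],degrees=True)).as_rotvec()/np.pi
    print('row',t.round(4).tolist(),w.round(4).tolist(),'at',(o['tool_pos']*1000).round(1),o['tool_rot'].round(2),o['time_s'])
E
python3 - <<'E'
from h import *
c=cam('wrist');print(np.array(c['mount']).round(3),c['fx'],c['cx'],c['cy'])
mv([450,-230,280],70);mv([450,60,280],80)
E
```

```text
[[-0.001 -0.96  -0.28   0.077]
 [ 1.    -0.001 -0.    -0.001]
 [-0.    -0.28   0.96  -0.162]
 [ 0.     0.     0.     1.   ]] 301.3564561901465 319.7585677291312 199.43729288903774
row [1.1254, -0.9119, -0.193] [-0.0005, -0.0002, -0.2721] at [ 232.9 -606.4  221.7] [-179.91    0.     21.02] 0.15
row [1.4721, -1.8143, -0.1917] [-0.0004, -0.0002, -0.3277] at [ 232.9 -606.4  221.7] [-179.91    0.     21.02] 0.15
```

>>> servo_tool --series '[[[0.56,-0.46,-0.19,0,0,-0.136,1],[0.56,-0.46,-0.19,0,0,-0.136,1],[0.56,-0.46,-0.19,0,0,-0.136,1],[0.56,-0.46,-0.19,0,0,-0.136,1],[0.56,-0.46,-0.19,0,0,-0.136,1],[0.99,-0.91,-0.19,0,0,-0.272,1],[0.99,-0.91,-0.19,0,0,-0.272,1],[0.99,-0.91,-0.19,0,0,-0.272,1],[0.99,-0.91,-0.19,0,0,-0.272,1],[0.99,-0.91,-0.19,0,0,-0.272,1],[0.99,-0.91,-0.19,0,0,-0.272,1],[0.99,-0.91,-0.19,0,0,-0.272,1]]]'

```text
time_s: 1.15
tool_pos: [0.4134, -0.2431, 0.2798]
tool_rot: [180.0, 0.0, 70.3]
force: [-0.9, -1.1, -0.1]
grip_width: 0.0869
grasp_force: 0.0
```

```bash
python3 - <<'E'
from h import *
mv([450,20,280],80);mv([500,260,280],82)
E
```

```text
row [0.8669, -0.1811, -0.0015] [0.0001, 0.0003, -0.054] at [ 413.4 -243.1  279.8] [1.7997e+02 5.0000e-02 7.0280e+01] 1.15
row [1.6762, -0.2942, -0.0022] [0.0001, 0.0003, -0.0651] at [ 413.4 -243.1  279.8] [1.7997e+02 5.0000e-02 7.0280e+01] 1.15
```

>>> servo_tool --series '[[[0.87,-0.18,0,0,0,-0.054,1],[0.87,-0.18,0,0,0,-0.054,1],[0.87,-0.18,0,0,0,-0.054,1],[0.87,-0.18,0,0,0,-0.054,1],[0.87,-0.18,0,0,0,-0.054,1],[0.87,-0.18,0,0,0,-0.054,1],[0.87,-0.18,0,0,0,-0.054,1],[0.87,-0.18,0,0,0,-0.054,1]]]'

```text
time_s: 1.82
tool_pos: [0.4514, 0.0221, 0.2798]
tool_rot: [180.0, -0.0, 80.1]
force: [-0.8, 0.3, 0.3]
grip_width: 0.0874
grasp_force: 0.0
```

>>> servo_tool --series '[[[0.8,-0.1,0,0,0,-0.011,1],[0.8,-0.1,0,0,0,-0.011,1],[0.8,-0.1,0,0,0,-0.011,1],[0.8,-0.1,0,0,0,-0.011,1],[0.8,-0.1,0,0,0,-0.011,1],[0.8,-0.1,0,0,0,-0.011,0.6],[0.8,-0.1,0,0,0,-0.011,0.6],[0.8,-0.1,0,0,0,-0.011,0.6],[0.8,-0.1,0,0,0,-0.011,0.6]]]'

```text
time_s: 2.57
tool_pos: [0.4656, 0.2572, 0.2787]
tool_rot: [-179.9, 0.1, 81.5]
force: [0.9, -1.1, 0.5]
grip_width: 0.0681
grasp_force: 0.0
```

```bash
python3 - <<'E'
from h import *
c=cam('wrist');save(c,'w1.png');mv([460,290,150],82)
P=cloud(c);hsv=cv2.cvtColor(c['frame'],cv2.COLOR_RGB2HSV).astype(int)
H,S,V=hsv[...,0],hsv[...,1],hsv[...,2]
def comps(m,z,amin):
    n,l,s,ce=cv2.connectedComponentsWithStats(m.astype(np.uint8))
    for i in range(1,n):
        if s[i,4]<amin: continue
        v,u=np.where(l==i);W=np.array([plane(c,a,b,z)[:2] for a,b in zip(u,v)],np.float32)*1000
        r=cv2.minAreaRect(W);print(s[i].tolist(),W.mean(0).round(1),np.round(r[0],1),np.round(r[1],1),round(r[2],2),np.nanmedian(P[v,u,2]).round(4))
print('red');comps(((H<8)|(H>172))&(S>120)&(V>90),.011,10)
print('plate');comps((S<60)&(V>110)&(P[...,2]>.003)&(P[...,2]<.018),.011,200)
print('tab');comps((S<60)&(V>110)&(P[...,2]>.055)&(P[...,2]<.068),.061,20)
E
```

```text
row [0.1073, -0.0351, 0.4296] [-0.0001, 0.0005, -0.0031] at [465.7 256.8 278.9] [-1.7998e+02  1.0000e-01  8.1430e+01] 2.6167
red
[97, 84, 7, 7, 41] [189.8 408.5] [189.8 408.4] [7.6 8.3] 81.44 0.0063
[426, 139, 7, 7, 42] [622.1 269.9] [622.1 270. ] [8.3 8.7] 81.46 0.0111
plate
[316, 63, 147, 43, 4671] [571.3 352.6] [571.5 351.9] [ 45.  193.2] 77.79 0.0104
[314, 127, 139, 31, 3823] [556.9 279.7] [557.1 279.5] [ 40.3 192.3] 81.89 0.0105
[318, 177, 135, 39, 3465] [556.7 199.8] [552.6 200.3] [ 42.3 199.5] 76.28 0.0105
tab
[309, 61, 8, 37, 251] [473.5 371.1] [473.4 370.8] [39.7  7.9] 78.32 0.0604
[307, 131, 7, 32, 195] [457.7 293.7] [458.1 293.6] [38.4  7.6] 81.09 0.0604
[315, 185, 8, 30, 177] [458.6 224.5] [458.6 224. ] [40.1  7.8] 76.25 0.0605
```

View pics/w1.png

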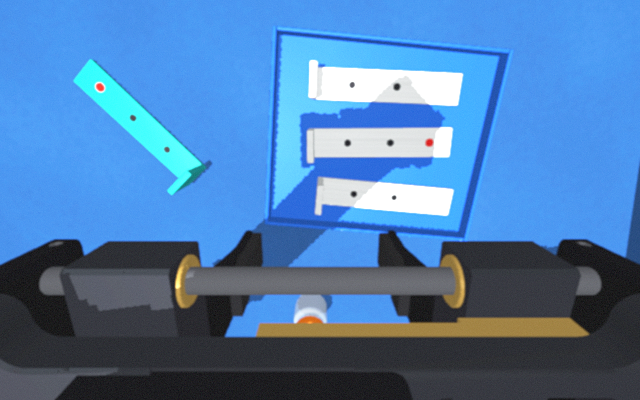

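The marked bracket is confirmed at pixel (430,142), with its tab at (310,147). Tab to mark measures 165.8 mm, against 166 given. I'll go in and grip the tab.

>>> servo_tool --series '[[[0.118,-0.044,0.4,0,0,-0.002,0.42],[0.118,-0.044,0.4,0,0,-0.002,0.42],[0.118,-0.044,0.4,0,0,-0.002,0.42],[0.118,-0.044,0.4,0,0,-0.002,0.42],[0.118,-0.044,0.55,0,0,-0.002,0.42],[0.118,-0.044,0.65,0,0,-0.002,0.42],[0.118,-0.044,0.65,0,0,-0.002,0.42],[0.118,-0.044,0.65,0,0,-0.002,0.42],[0.118,-0.044,0.65,0,0,-0.002,0.42]]]'

```text
time_s: 3.37
tool_pos: [0.4587, 0.2965, 0.0872]
tool_rot: [179.8, -0.1, 81.9]
force: [0.6, 1.6, 0.3]
grip_width: 0.0364
grasp_force: 0.0
```

```bash
python3 - <<'E'
from h import *
mv([458,293.7,32],81.75);print(get_obs()['grip_width'])
E
```

```text
row [-0.0098, -0.0014, 0.184] [0.001, -0.0004, 0.0009] at [458.7 296.5  87.2] [ 1.7982e+02 -8.0000e-02  8.1920e+01] 3.3667
0.036438982817531246
```

>>> servo_tool --series '[[[-0.006,0,0.08,0,0,0,0.42],[-0.006,0,0.15,0,0,0,0.42],[-0.006,0,0.184,0,0,0,0.42],[-0.006,0,0.184,0,0,0,0.42],[-0.006,0,0.184,0,0,0,0],[-0.006,0,0.184,0,0,0,0],[-0.006,0,0.184,0,0,0,0],[-0.006,0,0.184,0,0,0,0],[-0.006,0,0.184,0,0,0,0],[-0.006,0,0.184,0,0,0,0]]]' --grip_force 40

```text
time_s: 4.2
tool_pos: [0.4571, 0.2951, 0.03]
tool_rot: [179.9, -0.0, 82.0]
force: [0.6, -1.2, 2.3]
grip_width: 0.0077
grasp_force: 40.0
```

>>> servo_tool --series '[[[0,0,-0.05,0,0,0,0],[0,0,-0.1,0,0,0,0],[0,0,-0.2,0,0,0,0],[0,0,-0.3,0,0,0,0],[0,0,-0.4,0,0,0,0],[0,0,-0.5,0,0,0,0],[0,0,-0.5,0,0,0,0],[0,0,-0.5,0,0,0,0]]]'

```text
time_s: 4.87
tool_pos: [0.457, 0.296, 0.1821]
tool_rot: [179.8, -0.1, 82.1]
force: [0.3, 0.1, -3.9]
grip_width: 0.0076
grasp_force: 40.0
```

```bash
python3 - <<'E'
from h import *
c=cam('wrist');save(c,'w2.png');o=get_obs()
P=cloud(c);hsv=cv2.cvtColor(c['frame'],cv2.COLOR_RGB2HSV).astype(int)
H,S,V=hsv[...,0],hsv[...,1],hsv[...,2]
n,l,s,ce=cv2.connectedComponentsWithStats((((H<8)|(H>172))&(S>120)&(V>90)).astype(np.uint8))
for i in range(1,n):
    if s[i,4]>15: print(ce[i],s[i,4],(np.nanmedian(P[l==i],0)*1000).round(1))
mv([464,-204,130],76.5)
print(o['grip_width'],o['grasp_force'])
# stand from the top camera
E
```

```text
[ 55.49367089 114.26582278] 79 [186.3 409.7   6.1]
[574.89705882 235.26470588] 136 [620.4 273.9 163.2]
row [-1.6436, 0.2558, 0.168] [0.0004, 0.0, 0.0308] at [456.2 295.  180.2] [1.7992e+02 1.0000e-02 8.2040e+01] 4.9167
0.007556764340807339 40.00326868146658
```

View pics/w2.png

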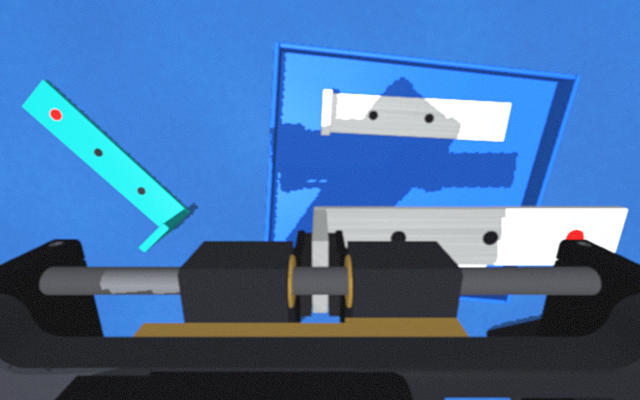

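The middle bracket is off the tray floor, pinched by the tab, with its red dot at pixel (575,235). The other bracket in view is undisturbed. I'll carry it high over the cordless drill to the stand's robot side.

>>> servo_tool --series '[[[0,0,-0.1,0,0,0,0],[0,0,-0.22,0,0,0,0],[0,0,-0.34,0,0,0,0],[-0.1,0,-0.34,0,0,0,0],[-0.22,0.02,-0.34,0,0,0,0],[-0.34,0.03,-0.34,0,0,0,0],[-0.46,0.05,-0.34,0,0,0,0],[-0.58,0.06,-0.34,0,0,0,0],[-0.7,0.08,-0.34,0,0,0,0],[-0.8,0.09,-0.34,0,0,0.005,0],[-0.88,0.1,-0.34,0,0,0.01,0],[-0.9,0.1,-0.34,0,0,0.015,0]]]'

```text
time_s: 5.92
tool_pos: [0.4472, 0.018, 0.2796]
tool_rot: [-179.8, 0.1, 78.9]
force: [0.1, -0.9, -2.3]
grip_width: 0.0076
grasp_force: 40.0
```

>>> servo_tool --series '[[[-0.1,0.01,0,0,0,0,0],[-0.2,0.02,0,0,0,0.005,0],[-0.3,0.03,0,0,0,0.01,0],[-0.4,0.04,0,0,0,0.015,0],[-0.5,0.05,0,0,0,0.015,0],[-0.6,0.06,0,0,0,0.015,0],[-0.68,0.06,0,0,0,0.015,0],[-0.72,0.06,0,0,0,0.015,0],[-0.74,0.06,0,0,0,0.015,0],[-0.74,0.06,0,0,0,0.015,0]]]'

```text
time_s: 6.75
tool_pos: [0.4248, -0.198, 0.2805]
tool_rot: [-179.9, -0.1, 76.6]
force: [1.0, 0.7, -1.5]
grip_width: 0.0075
grasp_force: 40.0
```

```bash
cat > look.py <<'E'
from h import *
import sys
def masks(c):
    hsv=cv2.cvtColor(c['frame'],cv2.COLOR_RGB2HSV).astype(int);return hsv[...,0],hsv[...,1],hsv[...,2]
def reds(c,a=8):
    H,S,V=masks(c);P=cloud(c)
    n,l,s,ce=cv2.connectedComponentsWithStats((((H<8)|(H>172))&(S>120)&(V>70)).astype(np.uint8))
    for i in range(1,n):
        if s[i,4]>=a: print('red',ce[i].round(1),s[i].tolist(),(np.nanmedian(P[l==i],0)*1000).round(1))
E
python3 - <<'E'
from look import *
for n,f in(('wrist','w3.png'),('scene','s3.png'),('top','t3.png')):
    c=cam(n);save(c,f);print(n);reds(c)
a=cv2.imread('pics/w3.png');b=cv2.imread('pics/s3.png')[180:360,180:400];b=cv2.resize(b,(488,400))
cv2.imwrite('pics/m3.png',np.hstack([cv2.resize(a,(512,320))[:, :],cv2.resize(b,(288,320))]))
mv([442,-199,130],76.5)
E
```

```text
wrist
red [281.9 218.9] [280, 217, 5, 5, 22] [ 348.7 -262.6    6.5]
red [575.1 235.6] [566, 230, 18, 11, 151] [ 584.9 -235.3  260.8]
scene
red [266.5 193. ] [265, 192, 4, 3, 8] [ 587.2 -236.5  263.1]
red [ 25.3 252.8] [3, 228, 47, 50, 1532] [ 166.5 -669.    71.1]
red [237.4 260.9] [235, 254, 6, 15, 75] [ 533.1 -297.9   74.5]
top
red [390.5 145.8] [389, 145, 4, 3, 10] [ 584.5 -237.4  260.8]
red [544.  287.9] [525, 277, 39, 23, 732] [ 139.8 -648.8   93.8]
red [195.1 323.9] [194, 323, 3, 3, 8] [183.6 406.7   7.2]
row [0.0022, 0.0551, 0.5042] [-0.0001, -0.0002, 0.0017] at [ 425.8 -196.   281.3] [-1.7998e+02 -4.0000e-02  7.6810e+01] 6.9
```

View pics/m3.png

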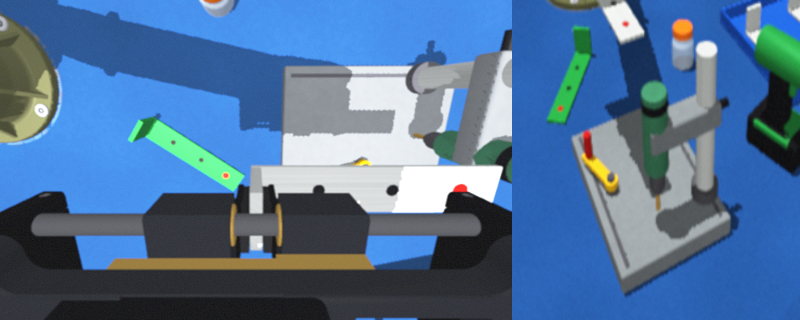

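Wrist and scene views: the bracket hangs level short of the stand, with its dot at wrist pixel (575,235). The brass bit is visible in both views, near wrist (520,168). The bracket's way in is free and the yellow arm lies to the side. Next I'll refine the bit tip and the stand's yaw.

```bash
cat >> look.py <<'E'
def brass(c,box):
    H,S,V=masks(c);m=np.zeros((400,640),bool);m[box[1]:box[3],box[0]:box[2]]=1
    m&=(H>8)&(H<28)&(S>70)
    v,u=np.where(m);return u,v
E
python3 - <<'E'
from look import *
c=cam('scene');u,v=brass(c,(270,270,310,310))
print('scene brass',len(u),[(b,u[v==b].mean().round(1),(v==b).sum()) for b in np.unique(v)])
t=v.max();ut=u[v>=t-1].mean();print('tip scene',plane(c,ut,t+.5,.04)*1000)
w=cam('wrist');P=cloud(w);H,S,V=masks(w)
u,v=brass(w,(490,150,545,185));print('wrist brass',len(u),u.min(),u.max())
k=u<=u.min()+1;print('tip wrist',u[k].mean(),v[k].mean(),plane(w,u.min()-.5,v[k].mean(),.04)*1000)
m=(S<60)&(abs(P[...,2]-.03)<.005);m[220:]=0;m[:,:340]=0
# +y edge: first table row per column ; -x edge: first column per row
e1=[(x,np.where(m[:,x])[0].min()) for x in range(375,505,3) if m[:,x].any()]
e2=[(np.where(m[y])[0].min(),y) for y in range(100,195,3) if m[y].any()]
for nme,e in(('+y',e1),('-x',e2)):
    W=np.array([plane(w,a-(.5 if nme=='-x' else 0),b-(.5 if nme=='+y' else 0),.03)[:2]*1000 for a,b in e],np.float32)
    l=cv2.fitLine(W,cv2.DIST_HUBER,0,.01,.01).ravel();print(nme,np.degrees(np.arctan2(l[1],l[0])),l[2:])
E
```

```text
scene brass 26 [(np.int64(289), np.float64(290.5), np.int64(2)), (np.int64(290), np.float64(291.0), np.int64(3)), (np.int64(291), np.float64(291.0), np.int64(3)), (np.int64(292), np.float64(291.0), np.int64(3)), (np.int64(293), np.float64(291.0), np.int64(3)), (np.int64(294), np.float64(291.0), np.int64(3)), (np.int64(295), np.float64(291.0), np.int64(3)), (np.int64(296), np.float64(291.0), np.int64(3)), (np.int64(297), np.float64(291.0), np.int64(3))]
tip scene [ 682.03428941 -254.29061883   40.        ]
wrist brass 56 515 527
tip wrist 515.8 170.4 [ 682.3735348  -255.51183236   40.        ]
+y -13.236466 [ 608.0026  -125.13125]
-x 76.72674 [ 475.95776 -176.13661]
```

>>> servo_tool --series '[[[0.013,0.038,0,0,0,0,0],[0.013,0.038,0.1,0,0,0,0],[0.013,0.038,0.2,0,0,0,0],[0.013,0.038,0.32,0,0,0,0],[0.013,0.038,0.44,0,0,0,0],[0.013,0.038,0.55,0,0,0,0],[0.013,0.038,0.65,0,0,0,0],[0.013,0.038,0.71,0,0,0,0],[0.013,0.038,0.725,0,0,0,0],[0.013,0.038,0.725,0,0,0,0],[0.013,0.038,0.725,0,0,0,0]]]'

```text
time_s: 7.92
tool_pos: [0.4383, -0.1968, 0.065]
tool_rot: [179.9, 0.0, 76.7]
force: [0.7, 0.3, -1.9]
grip_width: 0.0077
grasp_force: 40.0
```

```bash
python3 - <<'E'
from look import *
for n in('wrist','scene','top'):
    c=cam(n);print(n);reds(c)
mv([437.8,-194.8,55],76.75)
E
```

```text
wrist
red [575.  235.6] [566, 230, 18, 11, 152] [ 598.2 -233.8   45.9]
red [477.9 333.4] [469, 329, 20, 9, 119] [ 527.9 -289.1   53.4]
scene
red [ 25.3 252.9] [3, 228, 47, 50, 1531] [ 166.4 -669.2   71.4]
red [237.4 260.8] [234, 254, 7, 15, 76] [ 533.8 -297.7   72.2]
red [275.3 272.1] [274, 271, 4, 3, 9] [ 599.7 -238.2   48.7]
top
red [544.  287.9] [525, 277, 39, 23, 734] [ 140.  -649.2   94.4]
red [195.1 323.9] [194, 323, 3, 3, 8] [183.6 407.8   5.9]
row [0.0082, -0.0048, 0.0354] [0.001, 0.0004, -0.0006] at [ 438.6 -197.5   65.6] [1.7981e+02 7.0000e-02 7.6640e+01] 8.0667
```

>>> servo_tool --series '[[[0,0,0.01,0,0,0,0],[0,0,0.02,0,0,0,0],[0,0,0.027,0,0,0,0],[0,0,0.032,0,0,0,0],[0,0,0.035,0,0,0,0],[0,0,0.035,0,0,0,0],[0,0,0.035,0,0,0,0]]]'

```text
time_s: 8.65
tool_pos: [0.437, -0.1971, 0.0548]
tool_rot: [-179.9, 0.0, 76.6]
force: [-5.4, 2.2, 12.5]
grip_width: 0.0079
grasp_force: 40.0
```

```bash
cat >> look.py <<'E'
def rel():
    c=cam('scene');H,S,V=masks(c)
    m=((H<8)|(H>172))&(S>100)&(V>70);m[:, :255]=0;m[:240]=0;m[310:]=0;m[:,330:]=0
    v,u=np.where(m);p=plane(c,u.mean(),v.mean(),.036)*1000
    t=plane(c,291,297.5,.04)*1000;d=(np.array([681.7,-255])-p[:2])
    a=np.radians(-13.25);e=np.array([np.cos(a),np.sin(a)]);f=np.array([-e[1],e[0]])
    print('mark',len(u),u.mean(),v.mean(),p.round(1),'remaining x',(d@e).round(1),'y',(d@f).round(1))
E
python3 - <<'E'
from look import *
rel();o=get_obs();print(o['force'],o['tool_pos'],o['tool_rot']);reds(cam('wrist'))
E
```

```text
mark 11 275.3636363636364 274.90909090909093 [ 596.2 -235.9   36. ] remaining x 87.6 y 1.0
[-6.25159245  2.05552892 12.66641365] [ 0.4370263  -0.19705937  0.05482791] [-1.79946548e+02  4.86012113e-02  7.66259244e+01]
red [577. 236.] [568, 231, 18, 10, 140] [ 597.3 -233.9   36.4]
red [516.2 398. ] [510, 397, 13, 3, 36] [ 522.7 -294.2   87.9]
```

>>> servo_tool --series '[[[0,0.02,-0.001,0,0,0,0],[0,0.04,-0.001,0,0,0,0],[0,0.06,-0.001,0,0,0,0],[0,0.08,-0.001,0,0,0,0],[0.001,0.1,-0.001,0,0,0,0],[0.002,0.12,-0.001,0,0,0,0],[0.003,0.145,-0.001,0,0,0,0],[0.003,0.17,-0.001,0,0,0,0],[0.003,0.195,-0.001,0,0,0,0],[0.003,0.22,-0.001,0,0,0,0],[0.003,0.23,-0.001,0,0,0,0],[0.003,0.23,-0.001,0,0,0,0]]]'

```text
time_s: 9.75
tool_pos: [0.5047, -0.2124, 0.055]
tool_rot: [-180.0, 0.0, 76.6]
force: [-5.2, 0.2, 9.6]
grip_width: 0.0081
grasp_force: 40.0
```

```bash
python3 - <<'E'
from look import *
rel();o=get_obs();print(o['force'],o['tool_pos'],o['tool_rot']);w=cam('wrist');reds(w)
u,v=brass(w,(480,150,640,260));print(len(u),u.min() if len(u) else 0)
P=cloud(w);save(w,'w4.png');H,S,V=masks(w)
E
```

```text
mark 13 287.3076923076923 294.0 [ 664.9 -251.9   36. ] remaining x 17.0 y 0.8
[-4.24210644  1.17082145  9.11073339] [ 0.50464503 -0.2124425   0.05494318] [-1.79971534e+02  4.88685361e-02  7.66143831e+01]
red [575.9 235.8] [567, 231, 18, 10, 137] [ 664.8 -249.5   36.1]
red [149.9 317.2] [144, 312, 13, 11, 113] [ 348.8 -262.8    6.1]
311 611
```

>>> servo_tool --series '[[[0,0.015,0,0,0,0,0],[0.001,0.03,0,0,0,0,0],[0.002,0.043,0,0,0,0,0],[0.002,0.053,0,0,0,0,0],[0.002,0.057,0,0,0,0,0],[0.002,0.057,0,0,0,0,0],[0.002,0.057,0,0,0,0,0]]]'

```text
time_s: 10.43
tool_pos: [0.5207, -0.2158, 0.055]
tool_rot: [-179.9, 0.1, 76.6]
force: [-5.4, 2.6, 10.3]
grip_width: 0.0076
grasp_force: 40.0
```

```bash
python3 - <<'E'
from look import *
rel();o=get_obs();print(o['force'],o['tool_pos'],o['tool_rot'])
c=cam('scene');w=cam('wrist');reds(w)
a=cv2.resize(c['frame'][270:320,260:320],None,fx=8,fy=8,interpolation=cv2.INTER_NEAREST)
b=cv2.resize(w['frame'][200:260,540:620],(400,400))
cv2.imwrite('pics/m5.png',np.hstack([a[:400,:400],b])[...,::-1])
H,S,V=masks(c);print(c['frame'][290:304,284:298].tolist()[0][0]);u,v=brass(c,(270,270,310,310));print(np.unique(v),u.mean())
E
```

```text
mark 10 290.3 299.2 [ 681.9 -256.4   36. ] remaining x -0.5 y 1.3
[-6.16151368  0.24388218  9.96864928] [ 0.52069722 -0.21572895  0.05501231] [-1.79913051e+02  6.37930577e-02  7.66060209e+01]
red [576.6 235.4] [567, 230, 19, 11, 145] [ 681.2 -252.9   36.2]
red [130.3 317.4] [124, 312, 13, 12, 109] [ 348.9 -262.2    6.2]
[244, 246, 244]
[289 290 291 292 293 294 295 296 297 298] 290.9230769230769
```

View pics/m5.png

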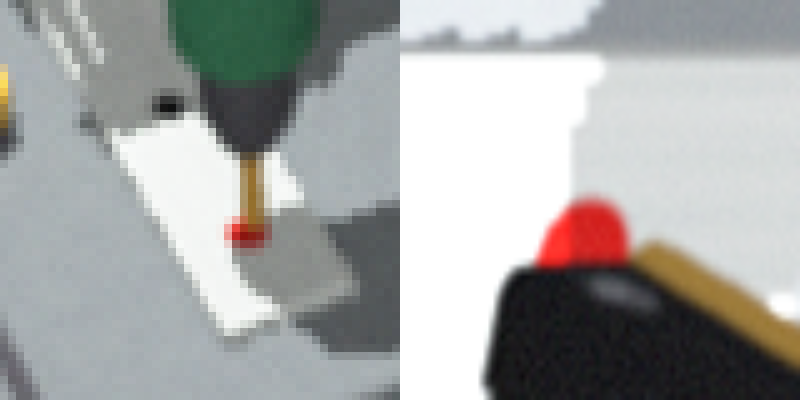

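The scene crop shows the brass tip over the red dot, about half a pixel (1.3 mm) to its right. That means the mark needs roughly 1 mm towards stand +y, so I'll nudge it and cross-check with the wrist view.

>>> servo_tool --series '[[[0.002,0,0,0,0,0,0],[0.004,0,0,0,0,0,0],[0.004,0,0,0,0,0,0],[0.004,0,0,0,0,0,0]]]'

```text
time_s: 10.92
tool_pos: [0.5207, -0.2157, 0.055]
tool_rot: [-179.9, 0.1, 76.6]
force: [-5.9, -1.3, 11.1]
grip_width: 0.0077
grasp_force: 40.0
```

```bash
python3 - <<'E'
from look import *
rel();o=get_obs();print(o['force'],o['tool_pos'],o['tool_rot'])
w=cam('wrist');H,S,V=masks(w);m=((H<8)|(H>172))&(S>100)&(V>70);m[:,:400]=0
v,u=np.where(m);t=v.min();ue=u[v==t].mean()
q=plane(w,ue,t-.5,.036)*1000;a=np.radians(-13.25);f=np.array([-np.sin(a),np.cos(a)]);print('wrist top edge',q,'centre',q[:2]-6*f)
# plate far edge -> end corner check in wrist: +y edge of plate
c=cam('scene');print('tip pix',proj(c,[.682,-.2545,.04]),'mark pix if centred',proj(c,[.682,-.2545,.036]))
H,S,V=masks(c);m=((H<8)|(H>172))&(S>100)&(V>70);m[:, :255]=0;m[:285]=0;m[310:]=0;m[:,330:]=0
v,u=np.where(m);print(sorted(zip(v.tolist(),u.tolist())))
E
```

```text
mark 10 290.3 299.2 [ 681.9 -256.4   36. ] remaining x -0.5 y 1.3
[-6.90292755 -0.50967452  9.89337526] [ 0.52068822 -0.21567314  0.05499063] [-1.79920023e+02  1.37630709e-01  7.65704236e+01]
wrist top edge [ 682.30114075 -249.71775596   36.        ] centre [ 680.9259384  -255.55803151]
tip pix (np.float64(290.91630662276725), np.float64(297.53724201479565)) mark pix if centred (np.float64(290.97718445462067), np.float64(298.8044995719207))
[(298, 289), (298, 290), (299, 289), (299, 290), (299, 291), (299, 292), (300, 289), (300, 290), (300, 291), (300, 292)]
```

Scene and wrist agree that the mark is within about 1.5 mm of the tip. I'll unload the vertical press, release, rise and check again.

>>> servo_tool --series '[[[0,0,-0.002,0,0,0,0],[0,0,-0.003,0,0,0,0],[0,0,-0.003,0,0,0,0],[0,0,-0.003,0,0,0,0.25],[0,0,-0.003,0,0,0,0.25],[0,0,-0.003,0,0,0,0.25],[0,0,-0.003,0,0,0,0.25]]]'

```text
time_s: 11.65
tool_pos: [0.5218, -0.2137, 0.0543]
tool_rot: [180.0, -0.0, 76.7]
force: [-0.5, 0.5, 0.2]
grip_width: 0.0202
grasp_force: 0.0
```

>>> servo_tool --series '[[[0,0,-0.05,0,0,0,0.25],[0,0,-0.12,0,0,0,0.25],[0,0,-0.2,0,0,0,0.25],[0,0,-0.3,0,0,0,0.25],[0,0,-0.4,0,0,0,0.4],[0,0,-0.5,0,0,0,0.4],[0,0,-0.5,0,0,0,0.4],[0,0,-0.5,0,0,0,0.4]]]'

```text
time_s: 12.32
tool_pos: [0.523, -0.2143, 0.2064]
tool_rot: [179.8, 0.1, 76.7]
force: [-0.5, -0.3, -0.4]
grip_width: 0.0335
grasp_force: 0.0
```

```bash
python3 - <<'E'
from look import *
rel();print(get_obs()['tool_pos'])
c=cam('scene');print('scene');reds(c)
print('top');t=cam('top');reds(t)
w=cam('wrist');print('wrist');reds(w);save(w,'w6.png')
H,S,V=masks(w)
# knob top from top camera and scene by ray at knob top / yellow
for n,c in(('top',t),('scene',c),('wrist',w)):
    H,S,V=masks(c);P=cloud(c);m=(H>20)&(H<35)&(S>120)&(P[...,2]>.03)&(P[...,2]<.06)
    v,u=np.where(m)
    if len(u)>20:
        W=np.array([plane(c,a,b,.048)[:2]*1000 for a,b in zip(u,v)],np.float32);r=cv2.minAreaRect(W);print(n,len(u),W.mean(0),r)
E
```

```text
mark 11 290.54545454545456 299.1818181818182 [ 682.3 -255.9   36. ] remaining x -0.8 y 0.8
[ 0.52178109 -0.21408578  0.20456848]
scene
red [ 25.3 252.9] [3, 228, 47, 50, 1529] [ 166.4 -669.1   71.3]
red [237.4 260.9] [235, 254, 6, 15, 75] [ 533.4 -298.1   73.3]
red [290.2 299. ] [289, 298, 4, 3, 8] [ 683.8 -257.1   38.7]
top
red [544.  287.9] [525, 277, 39, 23, 733] [ 140.  -649.2   94.6]
red [195.1 323.9] [194, 323, 3, 3, 8] [183.6 408.    6.5]
wrist
red [468.7 186.2] [465, 182, 9, 9, 48] [ 681.5 -254.7   35.9]
red [345. 258.] [340, 248, 11, 20, 177] [ 529.9 -289.    78.6]
scene 212 [ 570.1109 -295.4641] ((564.739013671875, -292.6085205078125), (95.12811279296875, 27.215988159179688), 2.5350406169891357)
wrist 647 [ 567.8595  -287.63116] ((601.5039672851562, -283.42987060546875), (171.04774475097656, 28.422380447387695), 10.936089515686035)
```

Released. The mark reads (681.5, -254.7), against a tip at about (682, -255). The hold-down is at about 1.3 rad, with its knob near (526, -295). I'll turn the tool a quarter so the camera faces away from the drill, and hover over the knob.

>>> servo_tool --series '[[[-0.06,0.02,0,0,0,-0.03,0.5],[-0.12,0.04,0,0,0,-0.07,0.5],[-0.19,0.06,0,0,0,-0.11,0.5],[-0.26,0.077,0,0,0,-0.15,0.5],[-0.26,0.077,0,0,0,-0.19,0.5],[-0.26,0.077,0,0,0,-0.22,0.5],[-0.26,0.077,0,0,0,-0.25,0.5],[-0.26,0.077,0,0,0,-0.25,0.5]]]'

```text
time_s: 13.18
tool_pos: [0.5253, -0.2953, 0.2029]
tool_rot: [-180.0, -0.2, 121.8]
force: [-1.2, -0.4, 0.9]
grip_width: 0.0436
grasp_force: 0.0
```

>>> servo_tool --series '[[[0,0,0,0,0,-0.03,0.5],[0,0,0,0,0,-0.07,0.5],[0,0,0,0,0,-0.11,0.5],[0,0,0,0,0,-0.15,0.5],[0,0,0,0,0,-0.19,0.5],[0,0,0,0,0,-0.22,0.5],[0,0,0,0,0,-0.25,0.5],[0,0,0,0,0,-0.25,0.5],[0,0,0,0,0,-0.25,0.5]]]'

```text
time_s: 13.93
tool_pos: [0.5257, -0.2952, 0.2037]
tool_rot: [180.0, -0.1, 166.4]
force: [0.1, -0.4, -0.4]
grip_width: 0.0432
grasp_force: 0.0
```

```bash
python3 - <<'E'
from look import *
o=get_obs();print(o['qpos'].round(1),o['tool_pos'],o['tool_rot'],o['grip_width'])
w=cam('wrist');save(w,'w7.png');reds(w)
P=cloud(w);H,S,V=masks(w);m=((H<8)|(H>172))&(S>100)&(V>60)&(abs(P[...,2]-.088)<.004)
v,u=np.where(m);print('knob top',len(u),np.mean([plane(w,a,b,.088)*1000 for a,b in zip(u,v)],0) if len(u) else 0)
m=(H>20)&(H<35)&(S>120)&(abs(P[...,2]-.048)<.005);v,u=np.where(m);W=np.array([plane(w,a,b,.048)[:2]*1000 for a,b in zip(u,v)],np.float32);print(len(u),cv2.minAreaRect(W) if len(u) else 0)
mv([526.4,-295,62],166.75)
E
```

```text
[ 60.   17.4 -40.3  90.5  11.5  76.4  94.7] [ 0.52569067 -0.29522576  0.20374669] [ 1.79966438e+02 -6.82553589e-02  1.66398396e+02] 0.04316633873016175
red [309.6  10.5] [306, 6, 9, 10, 69] [ 349.  -262.8    6.2]
red [319.5 194.9] [314, 185, 12, 20, 203] [ 525.5 -295.    86.7]
knob top 141 [ 527.74765159 -295.67932412   88.        ]
840 ((560.0916137695312, -291.4188232421875), (90.4107437133789, 22.349496841430664), 2.275083065032959)
row [-0.0022, 0.0012, 0.4731] [0.0001, -0.0003, -0.0018] at [ 525.8 -295.3  203.9] [ 1.7998e+02 -5.0000e-02  1.6642e+02] 13.9833
```

View pics/w7.png

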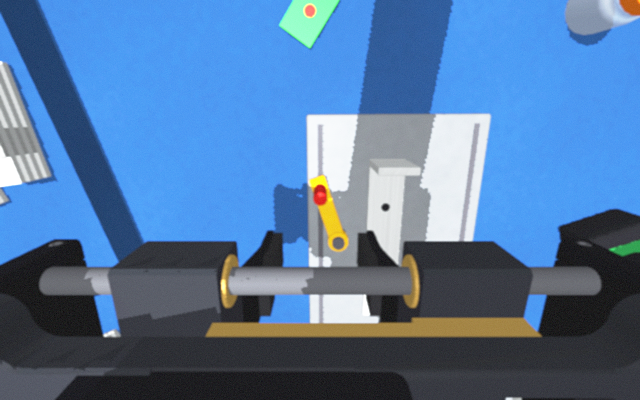

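The wrist view shows the knob at pixel (320,195), the pivot at (338,242) and the bracket lying square on the table. I'll lower and pinch the knob gently.

>>> servo_tool --series '[[[-0.004,0,0.1,0,0,0,0.5],[-0.004,0,0.2,0,0,0,0.5],[-0.004,0,0.3,0,0,0,0.5],[-0.004,0,0.39,0,0,0,0.5],[-0.004,0,0.45,0,0,0,0.5],[-0.004,0,0.47,0,0,0,0.5],[-0.004,0,0.47,0,0,0,0.5],[-0.004,0,0.47,0,0,0,0.1],[-0.004,0,0.47,0,0,0,0.1],[-0.004,0,0.47,0,0,0,0.1],[-0.004,0,0.47,0,0,0,0.1],[-0.004,0,0.47,0,0,0,0.1]]]' --grip_force 10

```text
time_s: 14.98
tool_pos: [0.5277, -0.2961, 0.0645]
tool_rot: [-180.0, 0.1, 166.6]
force: [-0.7, 1.0, -0.0]
grip_width: 0.0179
grasp_force: 0.0
```

```bash
python3 - <<'E'
from look import *
o=get_obs();print(o['tool_pos'],o['tool_rot'],o['grip_width'],o['grasp_force'],o['force'])
e=np.array([.9734,-.2292]);f=np.array([.2292,.9734]);piv=np.array([591.3,-290.2])
p=o['tool_pos'][:2]*1000;d=p-piv;print('r',np.hypot(*d));th0=np.arctan2(-(d@e),-(d@f));print('th0',th0)
y=np.radians(o['tool_rot'][2]);tx=np.array([np.cos(y),np.sin(y)]);ty=np.array([np.sin(y),-np.cos(y)])
for th in np.r_[th0:np.pi:16j,np.pi+.02]:
    q=piv+65*(-np.sin(th)*e-np.cos(th)*f)-(piv+65*(-np.sin(th0)*e-np.cos(th0)*f));print(round(th,2),(q@tx/300).round(3),(q@ty/300).round(3))
E
```

```text
[ 0.52767397 -0.29611485  0.06451602] [-1.79951265e+02  8.26672066e-02  1.66618513e+02] 0.017858083054298823 0.0 [-0.72826676  0.98353266 -0.04892056]
r 63.900372899312295
th0 1.246848969437894
1.25 0.0 0.0
1.37 0.007 0.026
1.5 0.011 0.054
1.63 0.011 0.081
1.75 0.008 0.108
1.88 0.001 0.135
2.0 -0.008 0.16
2.13 -0.021 0.184
2.26 -0.037 0.206
2.38 -0.056 0.226
2.51 -0.077 0.244
2.64 -0.1 0.259
2.76 -0.125 0.271
2.89 -0.151 0.279
3.02 -0.177 0.284
3.14 -0.205 0.286
3.16 -0.209 0.286
```

>>> servo_tool --series '[[[0,0,0,0,0,0,0.1],[0,0,0,0,0,0,0.1],[0.004,0.013,0,0,0,0,0.1],[0.007,0.026,0,0,0,0,0.1],[0.009,0.04,0,0,0,0,0.1],[0.011,0.054,0,0,0,0,0.1],[0.011,0.068,0,0,0,0,0.1],[0.011,0.081,0,0,0,0,0.1],[0.008,0.108,0,0,0,0,0.1],[0.001,0.135,0,0,0,0,0.1],[0.001,0.135,0,0,0,0,0.1]]]'

```text
time_s: 15.9
tool_pos: [0.5374, -0.2531, 0.0634]
tool_rot: [179.9, 0.0, 166.8]
force: [0.1, 0.3, 3.1]
grip_width: 0.0136
grasp_force: 10.0
```

```bash
python3 - <<'E'
from look import *
o=get_obs();print(o['tool_pos'],o['tool_rot'],o['grip_width'],o['grasp_force'],o['force'])
rel();c=cam('scene');reds(c);save(c,'s8.png')
E
```

```text
[ 0.53739775 -0.25309378  0.06340709] [1.79883833e+02 1.74119606e-02 1.66814579e+02] 0.013613942177777788 10.0043785572052 [0.14117023 0.34769425 3.13311017]
mark 61 262.327868852459 263.5081967213115 [ 541.4 -236.5   36. ] remaining x 140.8 y 14.1
red [ 25.3 252.9] [3, 228, 47, 50, 1530] [ 166.6 -669.1   70.8]
red [255.  255.3] [252, 248, 7, 16, 79] [ 544.7 -256.3   76.2]
red [290.2 299. ] [289, 298, 4, 3, 8] [ 683.8 -257.9   38.1]
```

>>> servo_tool --series '[[[-0.004,0.013,0,0,0,0,0.1],[-0.009,0.025,0,0,0,0,0.1],[-0.015,0.037,0,0,0,0,0.1],[-0.022,0.049,0,0,0,0,0.1],[-0.03,0.06,0,0,0,0,0.1],[-0.038,0.071,0,0,0,0,0.1],[-0.057,0.091,0,0,0,0,0.1],[-0.078,0.109,0,0,0,0,0.1],[-0.101,0.124,0,0,0,0,0.1],[-0.126,0.136,0,0,0,0,0.1],[-0.126,0.136,0,0,0,0,0.1]]]'

```text
time_s: 16.92
tool_pos: [0.5846, -0.2244, 0.0632]
tool_rot: [179.9, 0.1, 166.7]
force: [-0.1, -1.6, -0.5]
grip_width: 0.0139
grasp_force: 10.0
```

>>> servo_tool --series '[[[-0.013,0.004,0,0,0,0,0.1],[-0.026,0.008,0,0,0,0,0.1],[-0.039,0.011,0,0,0,0,0.1],[-0.052,0.013,0,0,0,0,0.1],[-0.066,0.014,0,0,0,0,0.1],[-0.08,0.015,0,0,0,0,0.1],[-0.088,0.015,0,0,0,0,0.1],[-0.088,0.015,0,0,0,0,0.1]]]'

```text
time_s: 17.58
tool_pos: [0.6065, -0.2266, 0.0631]
tool_rot: [-180.0, -0.4, 166.6]
force: [-10.6, -0.2, 3.8]
grip_width: 0.0136
grasp_force: 10.0
```

```bash
python3 - <<'E'
from look import *
o=get_obs();print(o['tool_pos'],o['tool_rot'],o['grip_width'],o['grasp_force'],o['force'])
e=np.array([.9734,-.2292]);f=np.array([.2292,.9734]);d=o['tool_pos'][:2]*1000-[591.3,-290.2];print(np.hypot(*d),np.arctan2(-(d@e),-(d@f)))
c=cam('scene');reds(c);save(c,'s9.png');H,S,V=masks(c)
E
```

```text
[ 0.60650263 -0.22661531  0.06306767] [-179.96136312   -0.42036918  166.63411612] 0.013588797764382399 10.000034279655665 [-10.56406606  -0.24798424   3.8102875 ]
65.37685183871932 -3.1381568434793796
red [ 25.3 252.9] [3, 228, 47, 50, 1531] [ 166.6 -669.1   70.6]
red [279.4 266.1] [279, 259, 2, 14, 23] [ 612.  -232.7   73.5]
red [290.2 299. ] [289, 298, 4, 3, 8] [ 682.9 -257.    37.7]
```

The stop is reached: the angle is about pi, with an opposing force of 10 N. I'll release, rise, back away and check.

>>> servo_tool --series '[[[0.008,0,0,0,0,0,0.1],[0.008,0,0,0,0,0,0.4],[0.008,0,0,0,0,0,0.4],[0.008,0,0,0,0,0,0.4],[0.008,0,-0.04,0,0,0,0.4],[0.008,0,-0.1,0,0,0,0.4],[0.02,0,-0.2,0,0,0,0.4],[0.1,0,-0.3,0,0,0,0.4],[0.2,0,-0.4,0,0,0,0.4],[0.3,0,-0.5,0,0,0,0.4],[0.3,0,-0.5,0,0,0,0.4],[0.3,0,-0.5,0,0,0,0.4]]]'

```text
time_s: 18.63
tool_pos: [0.5227, -0.2064, 0.2175]
tool_rot: [-179.8, 0.4, 166.6]
force: [0.1, 0.3, -0.6]
grip_width: 0.0345
grasp_force: 0.0
```

```bash
python3 - <<'E'
from look import *
o=get_obs();print(o['tool_pos'],o['force'],o['grip_width'])
c=cam('scene');reds(c);save(c,'s10.png')
w=cam('wrist');reds(w)
a=cv2.resize(c['frame'][230:330,220:340],(480,400));b=cv2.resize(w['frame'],(320,200));b=np.vstack([b,b*0])
cv2.imwrite('pics/m10.png',np.hstack([a,b])[...,::-1])
E
```

```text
[ 0.52268534 -0.20635595  0.21754159] [ 0.08185758  0.25627083 -0.61688386] 0.03445198782297576
red [ 25.3 252.9] [3, 228, 47, 50, 1531] [ 166.4 -669.2   71.5]
red [279.1 264.7] [278, 258, 3, 15, 33] [ 609.5 -232.1   74.1]
red [290.2 299. ] [289, 298, 4, 3, 8] [ 683.2 -257.    37.2]
red [233.9  36.7] [230, 32, 9, 10, 68] [ 348.6 -262.6    6. ]
red [319.8 259.6] [314, 252, 11, 15, 133] [ 602.5 -225.1   72.2]
red [311.7 304.3] [309, 302, 7, 6, 31] [ 682.3 -255.3   35.8]
```

View pics/m10.png

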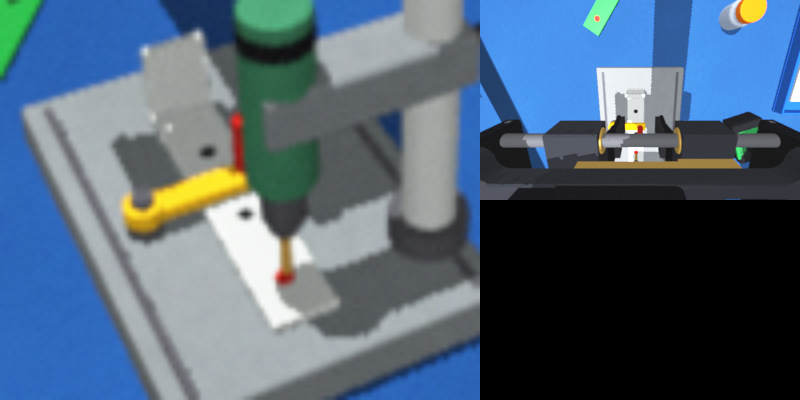

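The bit tip is over the red dot (crop 285,277), and the yellow arm lies across the bracket at its stop. The robot is clear, so I'm handing in.

```bash
python3 -c "
from cell import env
print(env.sign_off())"
```

```text
the job is handed in; nothing more can be done
None
```

I handed the job in at about 19 s: the red mark measured within about 1.5 mm of the bit tip, the hold-down is at its stop and the robot is clear; sign-off gave no verdict.

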